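Show a film plate's label to the code reader

ROBOT

A 7-joint arm with a two-finger parallel gripper is mounted at the origin on the work surface. World frame = base frame: x ahead of the robot, y to its left, z up, the work surface at z = 0. Lengths are in m, angles in degrees, forces in N, time in s.
With the tool pointing down it reaches from about 0.35 to 0.775 m from the base axis. Payload 3.1 kg.
Tool frame: the origin (TCP) lies on the centre line of the jaws, within the pads' length; the fingertips stand 17 mm ahead of it and the grasp point (between the pads) lies 2 mm behind it (robot.tip_reach is the distance from the TCP to the fingertips, in m); z points along the fingers, y is the line along which they close (so a half turn about z gives the same grasp; the last joint's range is limited). The gripper opens to 85 mm and grips with 20 to 120 N. Pads are 22 mm wide; open, the fingers measure 114 mm over their backs; the gripper's body (76 mm by 85 mm) begins 54 mm behind the grasp point. The pads swing forward as they close: fully open they stand 13 mm farther back than shut.
Start: joints at [-72.462, 17.813, 0.802, 86.603, -0.252, 75.585, -1.558], TCP at [0.187, 0.517, 0.248] pointing down, gripper open.
Joint ranges: [-154.91, 154.91], [-16.99, 109.72], [-72.82, 74.43], [7.12, 147.25], [-82.49, 262.49], [11.32, 116.49], [-174.64, 174.64]. Speed limits (degrees/s): [159.86, 159.86, 180, 180, 180, 180, 180].

INTERFACE

Orientations are given as [roll, pitch, yaw] about the fixed x, y, z axes, in that order (R = Rz(yaw) Ry(pitch) Rx(roll)).
In Python, from station import robot, fingers, vision, workorder, recognise gives the robot as it stands. Calls block until the motion is done:
- robot.move_to(position, orientation): joint-space move of the TCP to a pose.
- robot.line_to(position, orientation=None, velocity=0.15, f_stop=None): straight line of the TCP; orientation=None keeps the orientation; velocity is the mean speed in m/s. With f_stop (N) it stops when the force on the tool has changed by that much, and returns True; else False.
- robot.move_j(angles): joint-space move.
- fingers.gripper_to(opening, force=None): opening from 0.0 (shut) to 1.0 (fully open); force is the grip in N (None keeps the last); returns when the fingers have stopped.
- robot.pause(seconds).
- robot.inverse_kinematics(position, orientation): joint angles nearest the present ones, or None.
- vision.grab_frame(name): name is "scene" or "top" or "wrist"; returns the picture (400x640x3 uint8, red, green, blue); there is no depth.
- vision.calibration(name): a dict with "mtx" (3x3 intrinsics, pixels), "k1" (the pictures are not rectified: a ray, as slopes to the right and down, at radius r is drawn at 1 + k1 r^2 times it, then the intrinsics apply), "extrinsics" (4x4, takes a point from world to camera coordinates); the wrist camera has in their place "T_tool_cam" (4x4, takes a point from camera to tool coordinates, whose origin is the TCP and whose axes are the flange's). Camera axes: x right, y up, looking along -z (the intrinsics and any distortion apply to the point x, -y, -z); pixel columns grow to the right and rows downward; lengths in m; the calibration is good to about 2 mm. A picture is of the moment at which its call begins: read the wrist's pose just before it. calibration takes no time and is no camera call.
A pose or a line that the arm cannot do raises robot.PlanningError and nothing moves.
- workorder.close_job(): hands the job in; it is judged then, once.
Trained networks look in the newest picture that a camera, given by its name, has taken for a name from the list of things; names that differ only in an ending like _2 or _b are one class to them, and where a whole thing is asked for, a point or a joint stands for the part that bears it (a point fixed in the world has none). Each returns a list of dicts, best first, with "p" (0 to 1); they miss things now and then, are a little off and sometimes report something else, mostly with a low value. They report only what shows in the picture. A call takes as long as a camera call. They do not tell look-alikes from the thing itself.
- recognise(label, camera): "rect" ([centre column, centre row, width, height] in pixels, round what is visible of it).
Readings, each from a call of its own:
- robot.current_time_s(): time.
- robot.current_joint_positions(): joint angles.
- robot.current_dq(): joint speeds.
- robot.current_joint_torque(): joint torques, N m.
- robot.current_tool_pos(): TCP position.
- robot.current_eef_rot(): TCP orientation.
- robot.current_contact_force(): force on the tool from outside, world axes, zero at the start.
- robot.current_torque(): the same for the moment, N m.
- robot.current_finger_gap(): opening from 0.0 (shut) to 1.0 (fully open).
- robot.current_gripper_force(): force on a finger pad.
Only numpy, scipy, OpenCV 4.12 (cv2) and the standard library are available. Lean on these libraries where they do the work, as an engineer would, in place of code of your own. Each camera call takes 0.05 s, during which the arm holds its last target. There are 200 camera calls.

TASK

The colour film on the glass plate is dry: turn the hotplate's heat knob back until its pointer is on the red zero mark, then pick the plate up by the long edges of its clear part and show its label to the code reader. The label is on the frosted end, the end with the small notch in one corner: hold it still, level and label up, about 10 cm above the bench, with the label over the middle of the reader's red cross and the frosted end pointing straight towards the reader's post. Finish while holding it there, and leave the jars and the bottle where they stand.

Things in the scene. Friction and masses are not known exactly. Their poses are not given: they have to be found in the camera images.
- hotplate: White hotplate, fixed. Origin on the bench below the centre of the round heating plate (dark, 135 mm across, top 92 mm above the bench, safe to touch); x points from control deck to heating plate, z up. Housing x -82 to 82 mm, 160 mm wide, 76 mm high; control deck x -182 to -82 mm, 160 mm wide, top 55 mm above the bench, with the heat knob at x -135 mm, y 0.
- heat_knob (a joint): Heat knob, rad. 0 = pointer on the red zero mark, which lies on the hotplate's +x side of the knob. Grows clockwise seen from above, so it is turned anticlockwise to zero. Starts 0.5 to 1.5 above zero; turns from -0.6 to 4.7, no click or stop at zero, light friction (0.04 N m), stays where it is left.
- knob_grip (a point): On the knob's vertical axis, 73 mm above the bench, mid-height of its black grip bar; turns with the knob, x along the bar to the pointer end (white line), z up. Bar 42 mm long (x), 12 mm thick (y), from 61 to 85 mm above the bench; under it a round skirt 46 mm across, top 61 mm above the bench.
- film_plate: Loose glass plate 90 x 36 x 6 mm, about 50 g, flat and label up near the middle of the heating plate, any heading. Origin: centre of the underside; x along its length to the frosted end, z up. Clear glass from x -45 to +21 mm with a flat pink film 50 x 24 mm on top; white frosted end x +21 to +45 mm; 7 x 7 mm notch in its +x +y corner, the only notched corner.
- label (a point): Middle of the label: a small dark square code on the top face of the frosted end, 31 mm from the plate's origin towards +x, on its centre line, 6 mm above the underside. Axes as the plate's.
- reader: Black code reader, fixed. Origin on the bench below its red cross; x points from cross to post, z up. Base pad 110 x 110 x 4 mm with the cross in its middle; foot x 85 to 160 mm, 16 mm high; post at x 135 mm; head 70 mm wide, x 70 to 160 mm, 160 to 250 mm above the bench, looking down over the cross towards -x. Nothing stands above the cross.
- cross (a point): Middle of the red cross on the reader's base pad, 5 mm above the bench, x towards the reader's post, z up.
- pink_jar: Bystander: pink jar with pink lid, 64 mm across, 100 mm high, origin at the centre of its underside. Stands between the hotplate and the reader.
- white_bottle: Bystander: white wide-neck bottle, 64 mm across, 130 mm high, origin at the centre of its underside, on the robot's far left.
- black_jar: Bystander: dark jar with black lid, 68 mm across, 85 mm high, origin at the centre of its underside, on the robot's far right.
There are look-alikes about, which are no part of the job. Of the things like the film_plate, leave any that is purple; of the rest the smaller one is meant.

How it is judged (in metres and radians):
On the way, in this order (a step that is already met when the one before it is completed fails the run):
1. the heat knob's pointer is brought to zero while the film plate still lies on the hotplate (value of joint heat_knob between -0.12 and 0.12 rad and z of film_plate in the frame of hotplate below 0.097 m), for 0.2 s.
2. the film plate is lifted off the hotplate in the fingers (contact force between the fingers and film_plate above 1 N and contact force between film_plate and hotplate below 0.05 N and z of film_plate in the frame of hotplate above 0.102 m), for 0.2 s.
At the end, for the whole second after the job is handed in: Knob at zero within 7 degrees; only the fingers hold the plate, by its clear part (grasp point at x -42 to +14 mm); label up, within 14 degrees of level, within 20 mm of the cross seen from above, 60 to 140 mm above the bench; frosted end towards the post within 15 degrees; at rest (value of joint heat_knob between -0.12 and 0.12 rad and contact force between the fingers and film_plate above 1 N and contact force between film_plate and reader below 0.05 N and contact force between film_plate and hotplate below 0.05 N and horizontal distance between label and cross below 0.02 m and height (world z) of label between 0.06 and 0.14 m and angle between film_plate's own z axis and vertical below 0.25 rad and angle between the x axis of film_plate and the x axis of reader, either way round below 0.26 rad and x of film_plate in the frame of reader below 0 m and x of the grasp point in the frame of film_plate between -0.042 and 0.014 m and linear speed of film_plate below 0.02 m/s); the arm keeps its last pose, push and grip.
It fails at once if a bystander is pushed more than 25 mm or tipped (distance of any of pink_jar, white_bottle, black_jar from where it was at the start of the episode above 0.025 m or angle between any of pink_jar, white_bottle, black_jar's own z axis and vertical above 0.3 rad).
It fails at once if the film plate is turned over or stood on edge (angle between film_plate's own z axis and vertical above 1 rad).
It also fails if it takes over 53 s, if anything falls off the work surface, if the arm or the gripper's body presses on something with over 40 N, if the wrist force passes 120 N, or if a joint passes its speed limit or range.

## Working session

There is one attempt and no reset: what is moved stays moved. The work goes in short steps, each a Python script; the robot and the scene stay as the last script left them, time stands still between calls to the robot, and variables do not carry over. Pictures are saved under pics/ and viewed, at most 10 in all, crops included, and the job is handed in when it is done.

```bash
mkdir -p pics; ls
cat > h.py <<'E'
import numpy as np, cv2
from scipy.spatial.transform import Rotation as R
from station import robot, fingers, vision, workorder, recognise
def grab(n, f=None):
    p=robot.current_tool_pos(); o=robot.current_eef_rot()
    im=vision.grab_frame(n)
    if f: cv2.imwrite('pics/'+f, im[:,:,::-1])
    return im,(np.array(p),np.array(o))
def cam(n,pose=None):
    c=vision.calibration(n); K=np.array(c["mtx"]); k1=c["k1"]
    if n=="wrist":
        T=np.eye(4); T[:3,:3]=R.from_euler('xyz',pose[1],degrees=True).as_matrix(); T[:3,3]=pose[0]
        M=T@np.array(c["T_tool_cam"])
    else: M=np.linalg.inv(np.array(c["extrinsics"]))
    return K,k1,M
def pix2z(n,uv,z,pose=None):
    K,k1,M=cam(n,pose)
    uv=np.array(uv,float).reshape(-1,1,2)
    s=cv2.undistortPoints(uv,K,np.array([k1,0,0,0,0.]),None,None).reshape(-1,2)
    d=np.c_[s[:,0],-s[:,1],-np.ones(len(s))]@M[:3,:3].T
    o=M[:3,3]
    return o+d*((z-o[2])/d[:,2])[:,None]
def w2pix(n,P,pose=None):
    K,k1,M=cam(n,pose); Mi=np.linalg.inv(M)
    q=np.array(P,float).reshape(-1,3)@Mi[:3,:3].T+Mi[:3,3]
    s=np.c_[q[:,0]/-q[:,2],q[:,1]/q[:,2]]
    s=s*(1+k1*(s**2).sum(1))[:,None]
    return s@K[:2,:2].T+K[:2,2]
E
python3 - <<'E'
from h import *
a,_=grab("scene","scene0.png"); b,_=grab("top","top0.png")
Z=dict(hotplate=.09,heat_knob=.08,film_plate=.098,reader=.0,pink_jar=.1,white_bottle=.13,black_jar=.085,label=.098)
for n in Z:
    for c in ["top"]:
        for d in recognise(n,c)[:4]:
            print(n,np.round(d["rect"]),round(d["p"],2),np.round(pix2z(c,d["rect"][:2],Z[n])[0],3))
print(robot.current_tool_pos(),robot.current_eef_rot(),robot.current_time_s(),cam("top")[2])
E
```

```text
pics
hotplate [382. 203.  64. 100.] 0.66 [ 0.538 -0.179  0.09 ]
heat_knob [378. 232.  11.  13.] 0.72 [ 0.449 -0.167  0.08 ]
film_plate [385. 187.  12.  26.] 0.55 [ 0.584 -0.19   0.098]
reader [269. 179.  49.  85.] 0.82 [0.634 0.183 0.   ]
reader [388. 190.  21.  31.] 0.42 [ 0.594 -0.214  0.   ]
pink_jar [325. 175.  20.  24.] 0.62 [ 0.624 -0.005  0.1  ]
white_bottle [179. 216.  31.  25.] 0.7 [0.491 0.429 0.13 ]
black_jar [466. 209.  26.  24.] 0.58 [ 0.519 -0.436  0.085]
label [318. 232.  32.  38.] 0.89 [0.448 0.016 0.098]
label [385. 188.  23.  28.] 0.84 [ 0.581 -0.19   0.098]
label [439. 175.  10.  24.] 0.51 [ 0.622 -0.354  0.098]
[0.18738963 0.51706518 0.24826343] [-1.79994400e+02  2.10493386e-03  1.60080572e+02] 0.5 [[ 0.00166102  0.98371215 -0.17974328  0.34609562]
 [-0.99978461 -0.0020848  -0.02064893 -0.01724587]
 [-0.02068733  0.17973886  0.98349681  1.28638338]
 [ 0.          0.          0.          1.        ]]
```

View pics/top0.png

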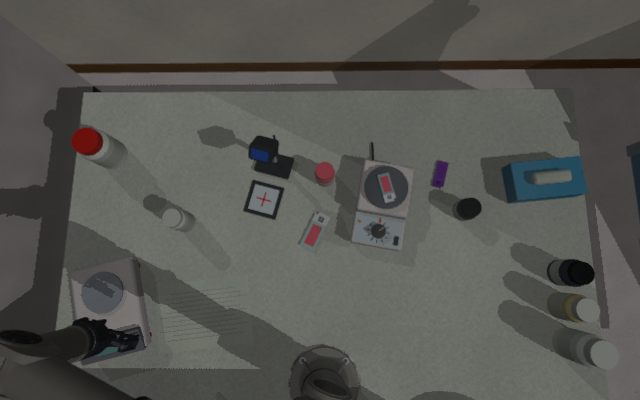

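View pics/scene0.png

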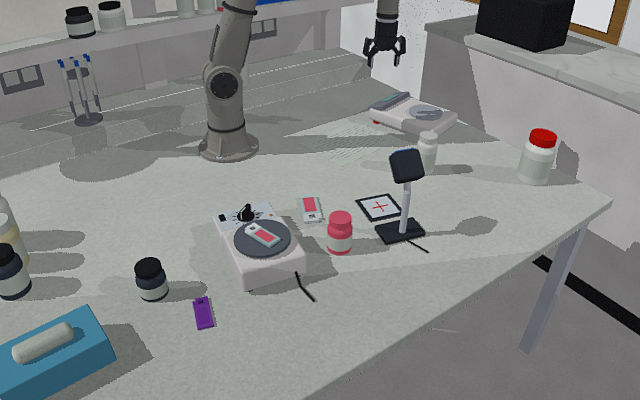

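Candidates: the plate on the hotplate (385,187), the larger plate on the bench (314,232) and the purple one (440,174) in the top view. I choose (385,187): pink, smaller and on the hotplate. Next is a close wrist look at it. The cross is at about (263,199).

Run:
```python
from h import *
print(np.round(np.array(vision.calibration("wrist")["T_tool_cam"]),3))
p=robot.current_tool_pos()
robot.line_to([p[0],p[1],.38],velocity=.3)
for y in (180,90,0,-90): print(y,robot.inverse_kinematics([.54,-.18,.36],[180,0,y]))
robot.move_to([.50,-.18,.36],[180,0,180])
im,po=grab("wrist","w1.png"); print(po,robot.current_time_s())
Z=dict(heat_knob=.085,film_plate=.098,label=.098,hotplate=.09)
for n in Z:
    for d in recognise(n,"wrist")[:3]:
        print(n,np.round(d["rect"]),round(d["p"],2),np.round(pix2z("wrist",d["rect"][:2],Z[n],po)[0],3))
```

```text
[[-0.001  0.947  0.32   0.082]
 [ 1.     0.001  0.001 -0.001]
 [ 0.     0.32  -0.947 -0.125]
 [ 0.     0.     0.     1.   ]]
180 [-21.46253783  26.48380513  61.68114935  71.62499471 -23.19624383
  94.66870107 125.48989728]
90 [-22.99723964  27.85128875  65.43730001  71.67631871 -25.26313215
  95.3715259   37.13753551]
0 [-15.70904016  23.100664    49.93820448  71.42062745 -17.50071666
  93.07886993 -59.11428533]
-90 [ -22.62776345   27.49361753   64.49383845   71.6640991   -24.73162454
   95.1843877  -143.28479146]
(array([ 0.50049411, -0.17881427,  0.35986274]), array([ 1.79966115e+02, -1.29730030e-03, -1.79878103e+02])) 3.8417
heat_knob [333. 124.  32.  32.] 0.95 [ 0.452 -0.171  0.085]
film_plate [461. 124.  74.  86.] 0.95 [ 0.449 -0.012  0.098]
film_plate [316. 223.  38.  63.] 0.87 [ 0.583 -0.194  0.098]
label [209. 237.  30.  48.] 0.95 [ 0.605 -0.344  0.098]
label [317. 222.  42.  64.] 0.84 [ 0.581 -0.193  0.098]
label [460. 124.  72.  85.] 0.59 [ 0.449 -0.013  0.098]
hotplate [328. 183. 136. 210.] 0.89 [ 0.528 -0.178  0.09 ]
```

View pics/w1.png

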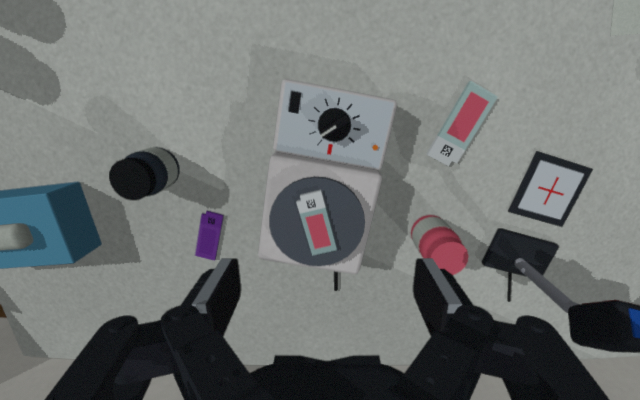

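The wrist view shows the knob at (333,124), with its white line pointing lower left and the red mark at (330,149). The plate is at (317,222) with its frosted end up at (312,200), and the cross is at (551,190). I'll go closer for an accurate measurement and take the reader pose from this frame.

Run:
```python
from h import *
im=cv2.imread('pics/w1.png'); po=(np.array([0.50049411,-0.17881427,0.35986274]),np.array([179.966115,-.0013,-179.878103]))
b,g,r=[im[:,:,i].astype(int) for i in range(3)]
red=((r-g>60)&(r-b>50)).astype(np.uint8); red[:,:520]=0; red[:,585:]=0; red[220:]=0;red[:160]=0
v,u=np.nonzero(red); print(len(u),u.mean(),v.mean())
cr=pix2z("wrist",[[u.mean(),v.mean()]],.005,po)[0]; print("cross",cr)
gry=cv2.cvtColor(im,cv2.COLOR_BGR2GRAY)
# inner white pad outline
m=(gry>120).astype(np.uint8)
m|=red; n,l=cv2.connectedComponents(cv2.morphologyEx(m,cv2.MORPH_CLOSE,np.ones((3,3))))
q=(l==l[180,540]).astype(np.uint8); c=max(cv2.findContours(q,0,2)[0],key=cv2.contourArea)
print(cv2.boundingRect(c))
W=pix2z("wrist",c.reshape(-1,2),.004,po)[:,:2].astype(np.float32)
print(cv2.minAreaRect(W*1000))
# red arms principal directions
P=pix2z("wrist",np.c_[u,v],.005,po)[:,:2]-cr[:2]; a=np.arctan2(P[:,1],P[:,0]); rr=np.hypot(*P.T)
print("arm angle mod 90",np.degrees(np.angle((rr**2*np.exp(4j*a)).sum()))/4)
robot.line_to([.50,-.18,.24],velocity=.3)
im,po=grab("wrist","w2.png"); print(po,robot.current_time_s())
np.save('po2.npy',np.array(po))
for n in ["heat_knob","film_plate"]:
    for d in recognise(n,"wrist")[:2]: print(n,np.round(d["rect"]),round(d["p"],2))
```

```text
92 550.4347826086956 190.32608695652175
cross [0.56349832 0.19723558 0.005     ]
(519, 161, 65, 58)
((564.2059936523438, 198.2318115234375), (85.09100341796875, 84.50756072998047), 74.69258117675781)
arm angle mod 90 -15.452531408203615
(array([ 0.5005431 , -0.18021371,  0.24087631]), array([-1.79968195e+02,  5.74731154e-02, -1.79997142e+02])) 4.6417
heat_knob [340. 134.  47.  47.] 0.82
film_plate [505. 132.  97. 110.] 0.91
film_plate [181. 271.  35.  58.] 0.82
```

View pics/w2.png

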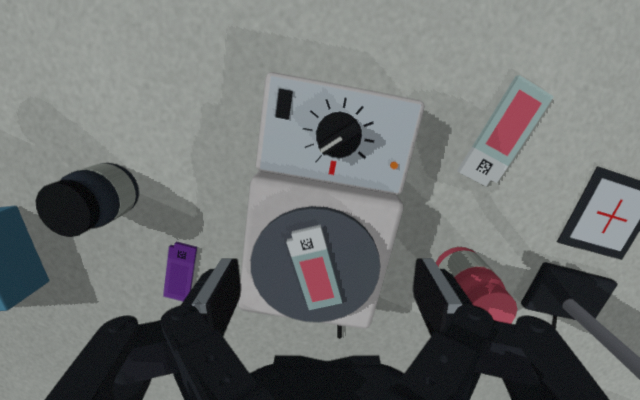

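Run:
```python
from h import *
im=cv2.imread('pics/w2.png'); po=np.load('po2.npy')
g=cv2.cvtColor(im,cv2.COLOR_BGR2GRAY)
hsv=cv2.cvtColor(im,cv2.COLOR_BGR2HSV)
# plate
m=((g>105)|((hsv[...,1]>90)&(im[...,2]>100))).astype(np.uint8)
d=np.zeros_like(m); cv2.ellipse(d,(315,264),(60,52),0,0,360,1,-1); m&=d
m=cv2.morphologyEx(m,cv2.MORPH_CLOSE,np.ones((5,5)))
n,l,s,c=cv2.connectedComponentsWithStats(m); k=1+np.argmax(s[1:,4]); print("plate blob",s[k])
cn=max(cv2.findContours((l==k).astype(np.uint8),0,2)[0],key=cv2.contourArea)
W=pix2z("wrist",cn.reshape(-1,2),.097,po)[:,:2].astype(np.float32)*1000
rc=cv2.minAreaRect(W); print(rc)
# film centre
f=((hsv[...,1]>90)&(im[...,2]>100)&(d>0)).astype(np.uint8)
cf=max(cv2.findContours(f,0,2)[0],key=cv2.contourArea); F=cv2.minAreaRect(pix2z("wrist",cf.reshape(-1,2),.098,po)[:,:2].astype(np.float32)*1000); print("film",F)
# heating disc ellipse
dk=(g<95).astype(np.uint8); dk[:200]=0; dk[325:]=0; dk[:,:249]=0; dk[:,383:]=0; dk|=d
cd=max(cv2.findContours(dk,0,2)[0],key=cv2.contourArea); D=cv2.minEnclosingCircle(pix2z("wrist",cd.reshape(-1,2),.092,po)[:,:2].astype(np.float32)*1000); print("disc",D)
# white line in knob, red mark
kk=np.zeros_like(g); cv2.circle(kk,(338,132),19,1,-1)
wl=(g>130)&(kk>0); v,u=np.nonzero(wl); P=pix2z("wrist",np.c_[u,v],.085,po)[:,:2]; mu=P.mean(0)
e=np.linalg.svd(P-mu)[2][0]; print("line",len(u),u.mean(),v.mean(),mu,np.degrees(np.arctan2(e[1],e[0])))
hr=(im[...,2].astype(int)-im[...,1]>70); hr[:150]=0;hr[180:]=0;hr[:,:320]=0;hr[:,345:]=0
v,u=np.nonzero(hr); print("red",len(u),pix2z("wrist",[[u.mean(),v.mean()]],.055,po)[0])
kn=pix2z("wrist",[[340,134]],.065,po)[0]; print("knob",kn)
a=im[90:190,270:410]; b=im[205:330,240:390]
big=cv2.resize(np.vstack([cv2.resize(a,(150,107)),b]),None,fx=2.5,fy=2.5,interpolation=cv2.INTER_CUBIC)
box=w2pix("wrist",np.c_[cv2.boxPoints(rc)/1000,np.full(4,.097)],po); print(box.round())
cv2.imwrite('pics/crop2.png',big)
```

```text
plate blob [ 286  225   56   85 2846]
((583.4569702148438, -194.36041259765625), (92.60302734375, 36.87216567993164), 14.272741317749023)
film ((594.6581420898438, -191.37940979003906), (49.179115295410156, 23.382055282592773), 13.824960708618164)
disc ((584.7957153320312, -192.66188049316406), 67.83518981933594)
line 43 333.6046511627907 142.32558139534885 [ 0.45792657 -0.17490481] -57.84140960823335
red 71 [ 0.4878186  -0.17570707  0.055     ]
knob [ 0.45275533 -0.16831418  0.065     ]
[[320. 224.]
 [283. 233.]
 [308. 310.]
 [342. 303.]]
```

View pics/crop2.png

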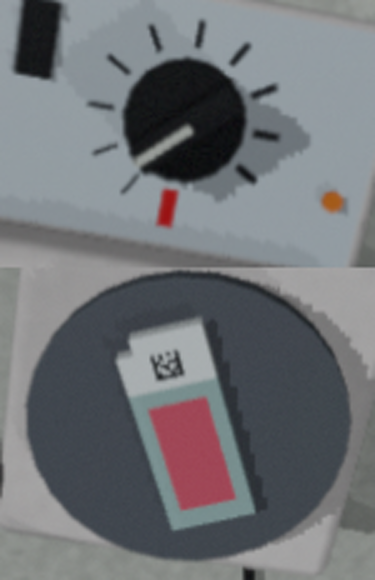

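The close crop confirms the choice: pink film, notch and code on the frosted end, on the hotplate. The knob's pointer is about 47° clockwise of the red mark. Turning it now.

Run:
```python
from h import *
x,y=.4523,-.1682; a,b=122.2,169.5
fingers.gripper_to(.42,20)
robot.move_to([x,y,.16],[180,0,a])
print(robot.current_joint_positions())
print(robot.line_to([x,y,.083],velocity=.08,f_stop=6),robot.current_tool_pos(),robot.current_contact_force())
fingers.gripper_to(0,25); print("gap",robot.current_finger_gap(),robot.current_gripper_force())
p=robot.current_tool_pos()
robot.line_to(p,[180,0,(a+b)/2],velocity=.05); robot.line_to(p,[180,0,b],velocity=.05); robot.pause(.3)
print(robot.current_eef_rot(),robot.current_contact_force(),robot.current_torque())
fingers.gripper_to(.42)
robot.line_to([x,y,.16],velocity=.15)
robot.move_to([.50,-.18,.24],[180,0,180])
im,po=grab("wrist","w3.png"); np.save('po3.npy',np.array(po)); print(robot.current_time_s())
cv2.imwrite('pics/crop3.png',cv2.resize(im[90:330,240:410,::-1],None,fx=2.5,fy=2.5,interpolation=cv2.INTER_CUBIC))
g=cv2.cvtColor(im,cv2.COLOR_RGB2GRAY)
kk=np.zeros_like(g); cv2.circle(kk,(338,132),19,1,-1)
v,u=np.nonzero((g>130)&(kk>0)); P=pix2z("wrist",np.c_[u,v],.085,po)[:,:2]; mu=P.mean(0)
e=np.linalg.svd(P-mu)[2][0]; print("line",len(u),mu,np.degrees(np.arctan2(e[1],e[0])))
```

```text
[-11.79288434  15.96982868  36.68277577 105.56259187 -10.74836469
  61.86913926  61.2047049 ]
False [ 0.45280181 -0.1684413   0.08350196] [ 0.89245435 -0.48647046 -0.32969186]
gap 0.1290378214184777 29.12388503551483
[-1.79933861e+02 -2.15742028e-02  1.69426551e+02] [-1.29482484 -3.88402368  1.45912577] [-0.70449719  0.24293091 -0.05092798]
10.5917
line 35 [ 0.45880017 -0.1705115 ] -10.618146636434483
```

View pics/crop3.png

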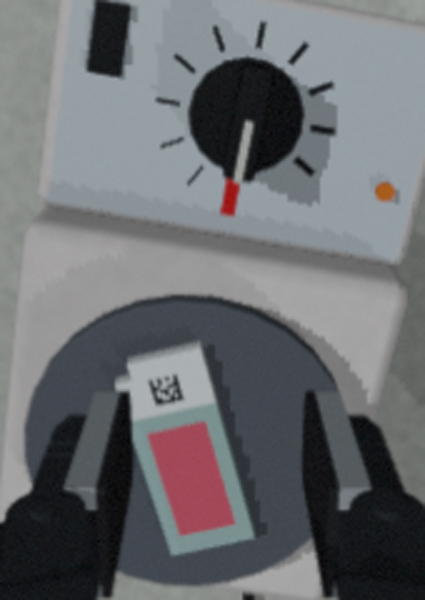

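The crop shows the pointer on the red mark at (230,195), with the plate undisturbed. Next is the grasp, with the tool x axis away from the frosted end so the camera stays clear of the reader's head.

Run:
```python
from h import *
x,y,a=.593,-.192,14.1
fingers.gripper_to(.58,20)
robot.move_to([x,y,.17],[180,0,a]); print(robot.current_joint_positions())
robot.line_to([x,y,.125],velocity=.1)
print(robot.line_to([x,y,.104],velocity=.03,f_stop=3),robot.current_tool_pos(),robot.current_contact_force())
p=np.array(robot.current_tool_pos()); z=p[2]+.0015
robot.line_to([x,y,z],velocity=.03)
fingers.gripper_to(0,40); print("gap",robot.current_finger_gap(),robot.current_gripper_force(),robot.current_contact_force(),robot.current_tool_pos())
robot.line_to([x,y,z+.02],velocity=.05); robot.pause(.3)
print("gap",robot.current_finger_gap(),robot.current_gripper_force())
robot.line_to([x,y,.25],velocity=.15); robot.pause(.2)
print("gap",robot.current_finger_gap(),robot.current_gripper_force(),robot.current_time_s(),z)
grab("scene","s4.png"); im,_=grab("wrist","w4.png")
for q in ([.45,.03,.27],[.5265,.208,.25],[.5265,.208,.11]): print(robot.inverse_kinematics(q,[180,0,164.5]))
s=cv2.imread('pics/s4.png')[130:300,180:440]
cv2.imwrite('pics/c4.png',np.hstack([cv2.resize(s,(459,300)),cv2.resize(im[200:400,200:420,::-1],(330,300))]))
```

```text
[-16.0528612   37.56331554  53.34627499  82.50423439 -30.41583825
  75.07851344 -36.54306845]
True [ 0.59279567 -0.19181705  0.10628333] [-0.12513556  0.43646194  4.44901399]
gap 0.40578348456925156 41.25324686989188 [ 1.09674946 -1.59068909  3.83330964] [ 0.59334905 -0.19279448  0.1084794 ]
gap 0.39947988545924973 39.83319640159607
gap 0.400907251956579 39.8376739025116 16.8583 0.10778332769468285
[-32.44188827   5.36887129  28.92539194  99.58534412  -2.67652413
  75.72728345  71.53730063]
[-40.95846496  20.47556267  24.30056381  84.53631647  -8.50259361
  76.81082832  58.4236249 ]
[-38.25345855  26.96716691  20.51751467  95.73362282 -10.66036348
  59.22757685  60.19323309]
```

View pics/c4.png

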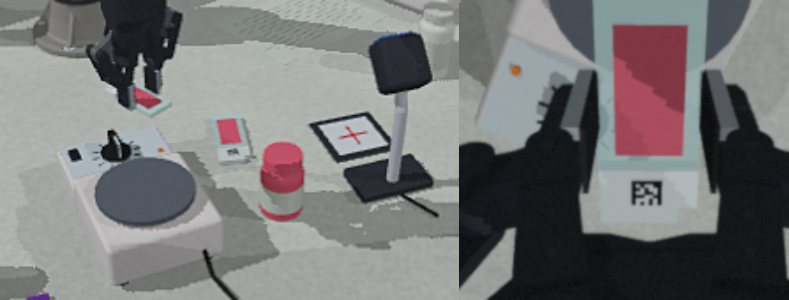

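The plate is held by its clear part with the film up, and the knob is still at zero. I'll measure the label in the hand frame, then carry it over.

```bash
cat > lab.py <<'E'
from h import *
def measure(f):
    im,po=grab("wrist",f)
    zt=po[0][2]-.010
    Rt=R.from_euler('xyz',po[1],degrees=True).as_matrix()
    hsv=cv2.cvtColor(im,cv2.COLOR_RGB2HSV)
    m=((hsv[...,1]>90)&(im[...,0]>80)&((hsv[...,0]>160)|(hsv[...,0]<8))).astype(np.uint8); m[:,:260]=0; m[:,385:]=0; m[:195]=0; m[320:]=0
    c=max(cv2.findContours(m,0,2)[0],key=cv2.contourArea)
    W=pix2z("wrist",c.reshape(-1,2),zt,po); T=(W-po[0])@Rt
    rc=cv2.minAreaRect((T[:,:2]*1000).astype(np.float32)); print("film tool mm",rc)
    wide=cv2.minAreaRect(c); print("film px",wide)
    # dark code within white label
    g=cv2.cvtColor(im,cv2.COLOR_RGB2GRAY); r=g[315:345,312:342]; v,u=np.nonzero(r<90)
    L=pix2z("wrist",[[312+u.mean(),315+v.mean()]],zt,po)[0]; print("label",L,(L-po[0])@Rt,(u.mean()+312,v.mean()+315))
    return L,po
E
python3 - <<'E'
from lab import *
measure("w5.png")
robot.move_to([.45,.03,.27],[180,0,164.5])
c=np.array([.564,.1975]); a=np.radians(-15.4); t=c-.041*np.array([np.cos(a),np.sin(a)]); print(t)
robot.move_to([*t,.22],[180,0,164.5])
robot.line_to([*t,.112],velocity=.1); robot.pause(.3)
L,po=measure("w6.png"); print(po,robot.current_finger_gap(),robot.current_gripper_force(),robot.current_time_s())
s,_=grab("scene"); t,_=grab("top")
cv2.imwrite('pics/c6.png',np.hstack([cv2.resize(s[100:280,280:460,::-1],(400,400)),cv2.resize(t[130:250,220:340,::-1],(400,400))]))
E
```

```text
film tool mm ((2.813081741333008, 0.6479024887084961), (49.04598617553711, 23.40689468383789), 0.5058267116546631)
film px ((327.0, 260.0), (86.0, 48.0), 90.0)
label [ 0.55599427 -0.20049527  0.23931004] [-0.03774264 -0.00051798  0.01010878] (np.float64(324.45977011494256), np.float64(327.2413793103448))
[0.52447209 0.2083878 ]
film tool mm ((3.786558151245117, -1.0873394012451172), (48.95623779296875, 23.332897186279297), 0.6144381761550903)
film px ((327.0, 260.0), (86.0, 48.0), 90.0)
label [0.55934286 0.1965007  0.10234479] [-0.03662714 -0.00228839  0.0100162 ] (np.float64(324.42541436464086), np.float64(327.01657458563534))
(array([0.52465263, 0.20848803, 0.11234479]), array([1.79975292e+02, 2.68863034e-02, 1.64505130e+02])) 0.4043763285194888 39.842902421951294 21.0917
```

View pics/c6.png

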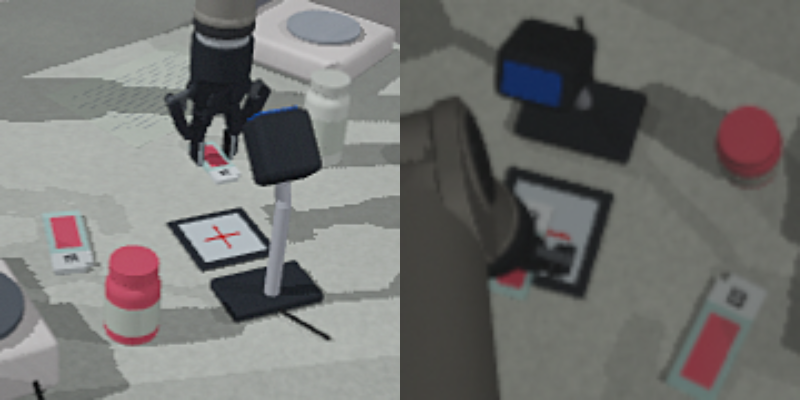

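View pics/w6.png

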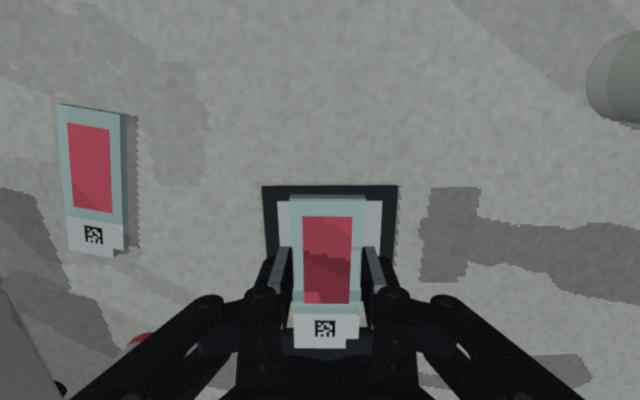

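The plate is level and aligned with the pad, with the frosted end towards the post. The label is about 4.5 mm short of the cross, so I'll nudge it and hand in.

Run:
```python
from h import *
p=np.array(robot.current_tool_pos()); robot.line_to((p+[.0045,.001,0]).tolist(),velocity=.03); robot.pause(.7)
print(robot.current_tool_pos(),robot.current_gripper_force(),robot.current_time_s())
print(workorder.close_job())
```

```text
[0.52898472 0.20944466 0.11208843] 39.843204617500305 22.2
the job is handed in; nothing more can be done
None
```

The job is handed in (no verdict was returned): the knob was last measured on zero, and the plate is held level and label up about 10 cm above the bench, with the label over the cross to within a few millimetres and the frosted end towards the post.

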